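Lay the parts cases down with their lids up

ROBOT

A 6-joint arm with a two-finger parallel gripper is mounted at the origin on the work surface. World frame = base frame: x ahead of the robot, y to its left, z up, the work surface at z = 0. Lengths are in m, angles in degrees, forces in N, time in s.
With the tool pointing down it reaches from about 0.25 to 0.725 m from the base axis. Payload 9.7 kg.
Tool frame: the origin (TCP) lies at the very end of the fingers, on their centre line; the grasp point (between the pads) lies grasp_offset behind it (grasp_offset is the distance from the TCP to the grasp point, in m); z points along the fingers, y is the line along which they close (so a half turn about z gives the same grasp; the last joint's range is limited). The gripper opens to 85 mm and grips with 20 to 120 N. Pads are 22 mm wide; open, the fingers measure 114 mm over their backs; the gripper's body (76 mm by 85 mm) begins 54 mm behind the grasp point. The pads swing forward as they close: fully open they stand 13 mm farther back than shut.
Start: joints at [69.442, 4.979, 10.078, 95.1, 0, 90], TCP at [0.193, 0.515, 0.231] pointing down, gripper open.
Joint ranges: [-179.16, 179.16], [-48.56, 103.87], [-65.8, 70.77], [-126.05, 130.52], [-82.76, 87.17], [-180, 180]. Speed limits (degrees/s): [127.2, 127.2, 147.25, 180, 180, 180].

INTERFACE

Orientations are given as [roll, pitch, yaw] about the fixed x, y, z axes, in that order (R = Rz(yaw) Ry(pitch) Rx(roll)).
In Python, from workcell import get_obs, camera, calibration, job_done, recognise, cut_out, mark_of, grasp_offset gives the robot as it stands.
- The arm moves only by the tool servo_tool, never from a script. Its argument "moves" is a list of rows, each a list of 3 entries, a list of its own where there are three numbers: the turn, a rotation vector about the tool's x, y, z in degrees, then the shift along the tool's x, y, z in m, then the opening in per cent of the stroke, from 0 (shut) to 100 (fully open). In form: [[[ax, ay, az], [x, y, z], claw], ...]. A call has 1 to 12 rows; each row shifts and turns the commanded pose from where the row before left it, along the tool's axes as they then stand; what a row does not reach is not made up. A row lasts 1/10 s, in which the tool goes at most 50 mm and 8.59 degrees, less where a joint would pass 70% of its speed; a pose out of reach is approached as far as the arm can. A call is refused whole if a number of a shift passes 0.05 or a number of a turn 8.59, either way. A call with a gripper value outside its range is refused whole. The fingers move at their own pace and stop on an object; "force" is the grip in N (left out, the last holds). Time passes only in rows, so rows that do not move let the fingers close. It gives the time, the measured TCP pose, the force, the opening and the grip force at its end, in the units of the state.
- get_obs(): the state, without advancing time (a new reading comes with each control period).
- camera(name): name is "scene" or "top" or "wrist"; returns (picture, depth): 400x640x3 uint8, red, green, blue; 400x640 float32, m along the optical axis (not along the pixel's ray), 0 where there is no reading.
- calibration(name): a dict with "camera_matrix" (3x3 intrinsics, pixels), "dist" ([k1, k2, p1, p2, k3] as OpenCV has them; the pictures are not rectified), "R" (3x3) and "t" (3): a world point X has camera coordinates R X + t. Camera axes: x right, y down, z forward; pixel columns grow to the right and rows downward; lengths in m; the calibration is good to about 2 mm. A picture is of the moment at which its call begins: read the wrist's pose just before it. calibration takes no time and is no camera call; for the wrist camera it gives the pose at the moment of the call.
- job_done(): hands the job in; it is judged then, once.
Trained networks look in the newest picture that a camera, given by its name, has taken for a name from the list of things; names that differ only in an ending like _2 or _b are one class to them, and where a whole thing is asked for, a point or a joint stands for the part that bears it (a point fixed in the world has none). Each returns a list of dicts, best first, with "score" (0 to 1); they miss things now and then, are a little off and sometimes report something else, mostly with a low value. They report only what shows in the picture. A call takes as long as a camera call.
- recognise(name, camera): "xyz" ([x, y, z] in m, in the coordinates of the camera as it stood for that picture, good to about 4 mm: the middle of the surface that is visible of it).
- cut_out(name, camera): "mask" (400x640 bool, what is visible of it).
- mark_of(name, camera): "xyz" ([x, y, z] in m, in the coordinates of the camera as it stood for that picture, good to about 4 mm: a listed point, or the origin of a listed thing).
The state is a dict: "time": time; "q": joint angles; "qd": joint speeds; "joint_efforts": joint torques, N m; "ee_pos": TCP position; "tcp_rot": TCP orientation; "wrist_force": force on the tool from outside, world axes, zero at the start; "torque": the same for the moment, N m; "opening": finger opening in m; "grasp_force": force on a finger pad.
Only numpy, scipy, OpenCV 4.12 (cv2) and the standard library are available. Lean on these libraries where they do the work, as an engineer would, in place of code of your own. Each camera call takes 0.05 s, during which the arm holds its last target. There are 200 camera calls.

TASK

Two flat parts cases stand on edge on the market table, each at one end of its own cardboard sheet. Push each case over so that it lies flat on its back in the middle of its sheet and square with it, with the clear lid up so shoppers can see the contents. Only push: do not lift or carry a case, never let one fall onto its lid, and leave the can, the screwdriver and the jar where they are.

Things in the scene. Friction and masses are not known exactly. Their poses are not given: they have to be found in the camera images.
- case_1: flat grey parts case standing on a long edge near one end of sheet_1, loose, 0.3-0.65 kg: 45 mm thick (x), 150 wide (y), 125 tall (z), 147 with the thin handle on top. -x face: clear lid, screws in six compartments seen through it; +x face: plain back. Lid may face the robot or away. Origin: centre of the underside as it stands. Pushed high, it tips and falls past 20 degrees
- case_2: second case, just like case_1 in size, axes and origin, on sheet_2; it stands on the other side of the middle line. Its lid too may face the robot or away (its -x face)
- case_1_center (a point): centre of case_1's box, 62.5 mm above its origin along its own z; 65.5 mm above the table while standing on the sheet, 25.5 mm while lying on it; axes as the case's
- case_2_center (a point): centre of case_2's box, 62.5 mm above its origin along its own z; axes as the case's
- sheet_1_spot (a point): middle of the place on sheet_1 where case_1's centre comes to lie, on the top of the sheet (3 mm high). The fixed flat cardboard sheet is 220 x 220 mm, reaching from -120 to +100 mm along this point's x and 110 mm either way along y. case_1 starts centred about 85 mm to -x of here, its lid to -x, its axes within 0.06 rad of these
- sheet_2_spot (a point): the same point of sheet_2, which lies under case_2 in the same way; same sizes and axes
- can: bystander: upright metal can, 48 mm across, 150 mm tall, near the middle line between the cases, farther out; origin: centre of its underside
- screwdriver: bystander: screwdriver about 180 mm long lying on the table near the middle line between the cases, nearer to the robot; its x runs along it, tip at +x
- jar: bystander: small upright closed jar, 44 mm across, 60 mm tall, near the middle line, beyond the can; origin: centre of its underside

How it is judged (in metres and radians):
At the end, for the whole second after the job is handed in: Both cases lie at rest flat on their backs, clear lid up (within 8 degrees of level, centre lower than 35 mm), each on its own sheet: its centre within 30 mm along and 25 mm across of the sheet's spot, and square with the sheet within 0.15 rad (9 degrees) (angle between each of case_1, case_2's own x axis and vertical above 3 rad and height (world z) of each of case_1_center, case_2_center below 0.035 m and x of case_1_center in the frame of sheet_1_spot between -0.03 and 0.03 m and y of case_1_center in the frame of sheet_1_spot between -0.025 and 0.025 m and angle between the y axis of case_1 and the y axis of sheet_1_spot, either way round below 0.15 rad and linear speed of each of case_1, case_2 below 0.02 m/s and angular speed of each of case_1, case_2 below 0.1 rad/s and x of case_2_center in the frame of sheet_2_spot between -0.03 and 0.03 m and y of case_2_center in the frame of sheet_2_spot between -0.025 and 0.025 m and angle between the y axis of case_2 and the y axis of sheet_2_spot, either way round below 0.15 rad); the robot touches nothing.
It fails at once if a case is lifted (its centre over 100 mm above the table) (height (world z) of any of case_1_center, case_2_center above 0.1 m).
It fails at once if a case falls onto its lid (angle between any of case_1, case_2's own x axis and vertical below 0.5 rad).
It fails at once if the can, the screwdriver or the jar is moved more than 40 mm, or the can or jar is knocked over (distance of any of can, screwdriver, jar from where it was at the start of the episode above 0.04 m or angle between any of can, jar's own z axis and vertical above 0.5 rad).
It also fails if it takes over 43 s, if anything falls off the work surface, if the arm or the gripper's body presses on something with over 40 N, if the wrist force passes 120 N, or if a joint passes its speed limit or range.

## Working session

There is one attempt and no reset: what is moved stays moved. The work goes in short steps, Python scripts to look and compute and a tool call to move; the robot and the scene stay as the last step left them, time stands still between calls to the robot, and variables do not carry over. Pictures are saved under pics/ and viewed, at most 10 in all, crops included, and the job is handed in when it is done.

Besides the shell and the picture viewer there is one more tool, called as a command line: name --argument value ..., lists and objects as JSON in quotes. servo_tool: Moves the arm, as the interface text tells. Its arguments: {"type":"object","properties":{"moves":{"type":"array"},"force":{"type":"number"}},"required":["moves"]}

```bash
mkdir -p pics; ls; cat > h.py <<'E'
import numpy as np, cv2
from workcell import *
def toW(p,name,c=None):
    c=c or calibration(name); return np.array(c["R"]).T@(np.array(p)-np.array(c["t"]))
def pts(name,d):
    c=calibration(name); K=np.array(c["camera_matrix"])
    v,u=np.mgrid[0:400,0:640]; uv=np.stack([u,v],-1).reshape(-1,1,2).astype(float)
    n=cv2.undistortPoints(uv,K,np.array(c["dist"])).reshape(400,640,2)
    P=np.dstack([n*d[...,None],d]); return (P-np.array(c["t"]))@np.array(c["R"])
E
python3 - <<'E'
from h import *
print(get_obs(),grasp_offset)
for n in ["top","scene"]:
    im,d=camera(n); cv2.imwrite(f"pics/{n}0.png",im[...,::-1]); np.savez(f"{n}0.npz",im=im,d=d)
    for o in ["case_1","case_1_center","sheet_1_spot","can","screwdriver","jar"]:
        for r in mark_of(o,n)[:4]: print(n,o,round(r["score"],2),toW(r["xyz"],n).round(3))
E
```

```text
pics
{'time': 0.0, 'q': array([6.94435197e+01, 5.01110243e+00, 1.00320983e+01, 9.50985882e+01,
       1.74518230e-03, 9.00006542e+01]), 'qd': array([-0.07913447,  0.03552699, -0.05073473,  0.01102076,  0.11058773,
       -0.01696229]), 'joint_efforts': array([-7.81910585e-04, -5.20398045e+01,  4.64794779e+01,  1.66427088e-02,
        5.73769921e-05,  2.73042235e-05]), 'ee_pos': array([0.19303065, 0.51476124, 0.23056194]), 'tcp_rot': array([-1.79922408e+02, -1.74429481e-03,  1.59442863e+02]), 'wrist_force': array([-0.19910342, -0.55875554,  0.35211893]), 'torque': array([-0.02694999, -0.00460953, -0.00857054]), 'grasp_force': 0.0, 'opening': 0.08521392046391392} 0.0187
top case_1 0.59 [ 0.496 -0.317 -0.001]
top case_1 0.58 [ 0.505  0.264 -0.   ]
top case_1 0.16 [ 0.419 -0.306 -0.004]
top case_1_center 0.94 [0.505 0.262 0.068]
top sheet_1_spot 0.6 [0.594 0.267 0.002]
top can 0.72 [ 0.58  -0.007 -0.002]
top can 0.46 [0.595 0.27  0.003]
top screwdriver 0.74 [ 0.418 -0.     0.001]
top jar 0.73 [ 0.716  0.006 -0.004]
top jar 0.48 [ 0.492 -0.317  0.064]
scene case_1 0.76 [0.507 0.273 0.002]
scene case_1 0.72 [ 0.495 -0.315 -0.001]
scene case_1 0.19 [0.718 0.006 0.   ]
scene case_1_center 0.82 [0.507 0.268 0.068]
scene sheet_1_spot 0.87 [ 0.595  0.266 -0.   ]
scene sheet_1_spot 0.26 [ 0.496 -0.314  0.001]
scene can 0.92 [ 0.584 -0.005 -0.005]
scene screwdriver 0.79 [ 0.42   0.002 -0.003]
```

View pics/top0.png

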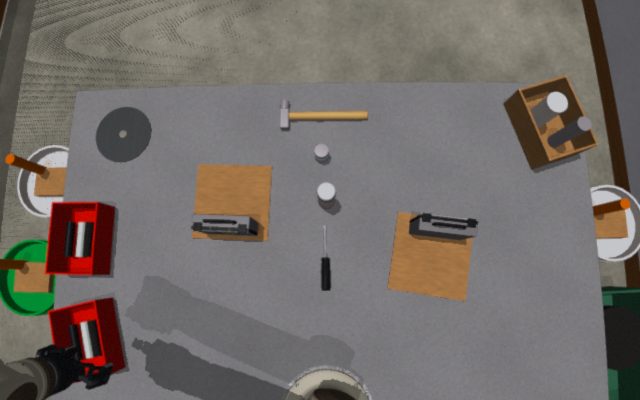

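View pics/scene0.png

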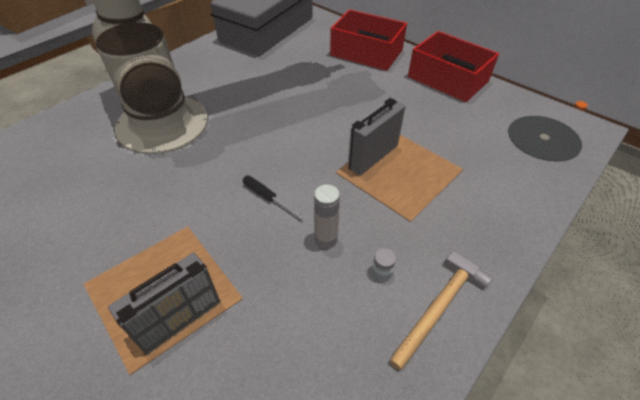

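```bash
python3 - <<'E'
from h import *
z=np.load("top0.npz"); im,d=z["im"],z["d"]; P=pts("top",d)
hsv=cv2.cvtColor(im,cv2.COLOR_RGB2HSV)
for s,nm in[(1,"y>0"),(-1,"y<0")]:
    side=(P[...,1]*s>0.1)&(d>0)&(P[...,0]>.25)&(P[...,0]<.9)
    for lo,hi in[(.11,.128),(.13,.155)]:
        m=side&(P[...,2]>lo)&(P[...,2]<hi); Q=P[m][:,:2]
        if len(Q)>20:
            r=cv2.minAreaRect(Q.astype(np.float32)); print(nm,lo,len(Q),np.round(r[0],4),np.round(r[1],4),round(r[2],2),np.median(P[m][:,2]).round(4))
        else: print(nm,lo,len(Q))
    for n in["top"]:
        pass
camera("top")
for r in cut_out("sheet_1_spot","top")[:4]:
    m=r["mask"]; print("sheet",r["score"],m.sum(),P[m&(d>0)].mean(0).round(3)); print(cv2.minAreaRect(P[m&(d>0)][:,:2].astype(np.float32)))
for s in (267,): pass
print(hsv[200,320],[ (n,calibration(n)["t"],(-np.array(calibration(n)["R"]).T@calibration(n)["t"]).round(2)) for n in("top","scene")])
for o in ["sheet_2_spot","case_2_center"]:
  for r in mark_of(o,"top")[:4]: print(o,round(r["score"],2),toW(r["xyz"],"top").round(3))
E
```

```text
y>0 0.11 560 [0.5061 0.2637] [0.151  0.0456] 87.41 0.1261
y>0 0.13 268 [0.5054 0.2624] [0.1398 0.0418] 87.29 0.133
y<0 0.11 670 [ 0.6256 -0.4649] [0.1384 0.5242] 40.63 0.1261
y<0 0.13 835 [ 0.6431 -0.4747] [0.1389 0.5386] 39.06 0.1448
sheet 0.84 4295 [0.602 0.259 0.002]
((0.5849655866622925, 0.26727554202079773), (0.2227252572774887, 0.22291892766952515), 87.53072357177734)
[168  18  70] [('top', array([0.01570995, 0.57390955, 1.00373822]), array([ 0.39, -0.01,  1.09])), ('scene', array([-0.42980102, -0.23790407,  1.09355527]), array([ 0.9 , -0.39,  0.7 ]))]
sheet_2_spot 0.95 [ 0.415 -0.302 -0.001]
sheet_2_spot 0.41 [ 0.419 -0.     0.002]
case_2_center 0.84 [ 0.495 -0.319  0.065]
case_2_center 0.36 [ 0.42  -0.002  0.   ]
```

Top view: case 1 is the left case at (223,224), with its sheet extending away from the robot and its lid towards the robot, so I push it +x. Case 2 is the right case at (443,225), with its sheet towards the robot. The scene view shows its lid at (170,305) facing away, so I push it -x. The can, jar and screwdriver are at x=0.58, 0.72 and 0.42 on the middle line.

Next I stand the open gripper behind case 1, with the finger line parallel to its lid, and measure case 2.

servo_tool --moves '[[[0,0,-6],[0,0,0],100],[[0,0,-6],[0,0,0],100],[[0,0,-6],[0,0,0],100],[[0,0,0],[-0.03,-0.027,0],100],[[0,0,0],[-0.03,-0.027,0],100],[[0,0,0],[-0.03,-0.027,0],100],[[0,0,0],[-0.03,-0.027,0],100],[[0,0,0],[-0.03,-0.027,0],100],[[0,0,0],[-0.03,-0.027,0],100],[[0,0,0],[-0.03,-0.027,0],100],[[0,0,0],[-0.03,-0.027,0],100],[[0,0,0],[-0.02,-0.021,0],100]]'

```text
time: 2.1
ee_pos: [0.4437, 0.2649, 0.2312]
tcp_rot: [-180.0, 0.0, 177.4]
wrist_force: [0.2, 0.1, -0.1]
opening: 0.0852
grasp_force: 0.0
```

```bash
python3 - <<'E'
from h import *
o=get_obs(); print(o["time"],o["ee_pos"],o["tcp_rot"],o["q"].round(1))
z=np.load("top0.npz"); im,d=z["im"],z["d"]; P=pts("top",d)
hsv=cv2.cvtColor(im,cv2.COLOR_RGB2HSV)
side=(d>0)&(P[...,0]>.3)&(P[...,0]<.65)&(P[...,1]<-.15)&(P[...,1]>-.48)
for lo,hi in[(.11,.129),(.13,.155)]:
    m=side&(P[...,2]>lo)&(P[...,2]<hi); print("case2",m.sum(),cv2.minAreaRect(P[m][:,:2].astype(np.float32)))
for s in(1,-1):
    m=(P[...,2]<.012)&(d>0)&(hsv[...,1]>110)&(hsv[...,0]<25)&(abs(P[...,1])>.1)&(abs(P[...,1])<.48)&(P[...,0]<.75)&(P[...,1]*s>0)
    m=cv2.morphologyEx(m.astype(np.uint8),cv2.MORPH_OPEN,np.ones((3,3)))>0
    print("sheet",s,m.sum(),cv2.minAreaRect(P[m][:,:2].astype(np.float32)))
E
```

```text
2.1 [0.44373594 0.26485427 0.23124988] [-1.79994612e+02  1.80215630e-02  1.77377883e+02] [30.8  0.4  5.3 94.9 -0.  33.5]
case2 696 ((0.4967629611492157, -0.31413888931274414), (0.14913196861743927, 0.04579562693834305), 82.08860778808594)
case2 291 ((0.4976940453052521, -0.31269168853759766), (0.14352603256702423, 0.04198281094431877), 82.2367172241211)
sheet 1 4141 ((0.5837377309799194, 0.268035352230072), (0.21965406835079193, 0.2182321548461914), 87.66639709472656)
sheet -1 4776 ((0.42220115661621094, -0.300944983959198), (0.22051039338111877, 0.21765360236167908), 79.77922058105469)
```

servo_tool --moves '[[[0,0,0],[0,0,0.033],100],[[0,0,0],[0,0,0.033],100],[[0,0,0],[0,0,0.033],100],[[0,0,0],[0,0,0.032],100],[[0,0,0],[-0.006,0,0],100],[[0,0,0],[-0.006,0,0],100],[[0,0,0],[-0.006,0,0],100],[[0,0,0],[-0.006,0,0],100],[[0,0,0],[-0.004,0,0],100],[[0,0,0],[-0.004,0,0],100],[[0,0,0],[-0.004,0,0],100],[[0,0,0],[-0.004,0,0],100]]'

```text
time: 3.3
ee_pos: [0.4825, 0.2648, 0.1004]
tcp_rot: [180.0, -0.0, 177.4]
wrist_force: [-0.5, 0.4, 1.4]
opening: 0.0853
grasp_force: 0.6
```

```bash
python3 - <<'E'
from h import *
o=get_obs(); print(o["wrist_force"])
im,d=camera("scene"); cv2.imwrite("pics/s1.png",im[60:230,280:500,::-1].repeat(3,0).repeat(3,1))
E
```

```text
[-0.52701109  0.36230496  1.38297848]
```

View pics/s1.png

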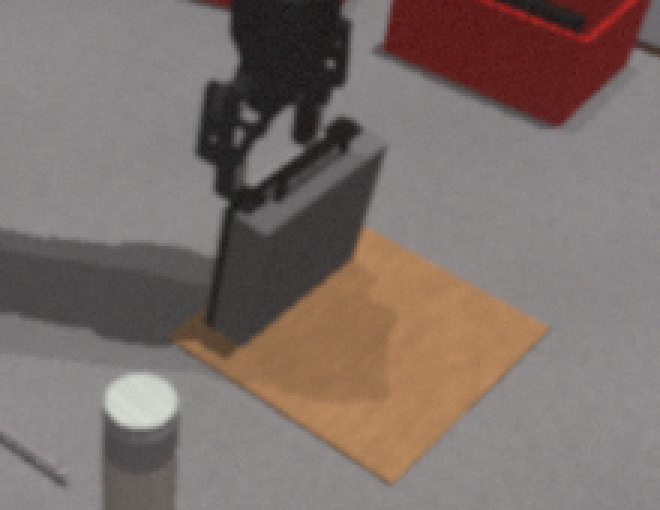

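The crop shows the fingers on the top of the lid at (225,190) and (310,130). The case is square and just starting to tip, with no sliding visible. I keep pushing.

servo_tool --moves '[[[0,0,0],[-0.005,0,0],100],[[0,0,0],[-0.005,0,0],100],[[0,0,0],[-0.005,0,0],100],[[0,0,0],[-0.005,0,0],100],[[0,0,0],[-0.005,0,0],100],[[0,0,0],[-0.005,0,0],100],[[0,0,0],[-0.005,0,0],100],[[0,0,0],[-0.005,0,0],100],[[0,0,0],[0,0,0],100],[[0,0,0],[0,0,0],100]]'

```text
time: 4.35
ee_pos: [0.5222, 0.263, 0.1002]
tcp_rot: [-180.0, -0.0, 177.4]
wrist_force: [0.9, 0.1, -0.2]
opening: 0.0854
grasp_force: 0.0
```

```bash
python3 - <<'E'
from h import *
o=get_obs(); print(o["wrist_force"])
im,d=camera("scene"); cv2.imwrite("pics/s2.png",im[60:230,280:500,::-1].repeat(3,0).repeat(3,1))
P=pts("scene",d); m=(d>0)&(P[...,1]>.15)&(P[...,1]<.4)&(P[...,0]>.45)&(P[...,0]<.72)&(P[...,2]>.035)&(P[...,2]<.06)
print(m.sum(),cv2.minAreaRect(P[m][:,:2].astype(np.float32)),np.median(P[m][:,2]))
E
```

```text
[ 0.86042432  0.10655809 -0.17265706]
2591 ((0.5971612334251404, 0.2620670199394226), (0.15154685080051422, 0.12899938225746155), 87.49872589111328) 0.04558806851649076
```

View pics/s2.png

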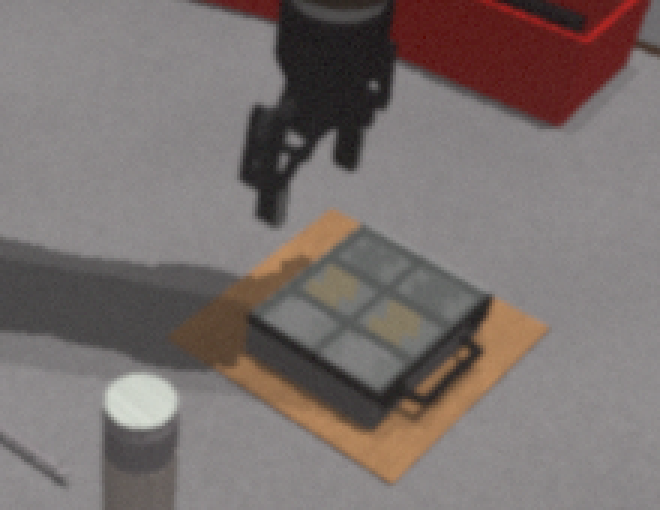

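Case 1 lies lid up (lid centre near (370,310)) in the middle of its sheet. Its centre is (0.597, 0.262), against a spot at about (0.595, 0.267), and it is square. Next is case 2, from its far side.

servo_tool --moves '[[[0,0,5.3],[0,0,-0.04],100],[[0,0,0],[0,0,-0.04],100],[[0,0,0],[0,0,-0.04],100],[[0,0,0],[0,0,-0.04],100],[[0,0,0],[-0.0085,-0.041,0],100],[[0,0,0],[-0.0085,-0.041,0],100],[[0,0,0],[-0.0085,-0.041,0],100],[[0,0,0],[-0.0085,-0.041,0],100],[[0,0,0],[-0.0085,-0.041,0],100],[[0,0,0],[-0.0085,-0.041,0],100],[[0,0,0],[-0.0085,-0.041,0],100],[[0,0,0],[-0.0085,-0.041,0],100]]'

```text
time: 5.6
ee_pos: [0.5444, -0.0727, 0.2605]
tcp_rot: [180.0, 0.0, 172.2]
wrist_force: [-1.1, -0.0, -0.1]
opening: 0.085
grasp_force: 0.0
```

servo_tool --moves '[[[0,0,0],[-0.0085,-0.041,0],100],[[0,0,0],[-0.0085,-0.041,0],100],[[0,0,0],[-0.0085,-0.041,0],100],[[0,0,0],[-0.0085,-0.041,0],100],[[0,0,0],[-0.0085,-0.041,0],100],[[0,0,0],[-0.0085,-0.041,0],100],[[0,0,0],[0,0,0],100]]'

```text
time: 6.3
ee_pos: [0.561, -0.3261, 0.2586]
tcp_rot: [-180.0, -0.1, 171.9]
wrist_force: [0.8, -0.7, -0.4]
opening: 0.0854
grasp_force: 0.0
```

servo_tool --moves '[[[0,0,0],[0,0,0.04],100],[[0,0,0],[0,0,0.04],100],[[0,0,0],[0,0,0.04],100],[[0,0,0],[0,0,0.039],100],[[0,0,0],[0.006,0,0],100],[[0,0,0],[0.006,0,0],100],[[0,0,0],[0.006,0,0],100],[[0,0,0],[0.006,0,0],100],[[0,0,0],[0.004,0,0],100],[[0,0,0],[0.004,0,0],100],[[0,0,0],[0.004,0,0],100],[[0,0,0],[0.004,0,0],100]]'

```text
time: 7.5
ee_pos: [0.5219, -0.3164, 0.1016]
tcp_rot: [-180.0, 0.0, 172.1]
wrist_force: [1.5, -0.0, 1.6]
opening: 0.0853
grasp_force: 0.5
```

```bash
python3 - <<'E'
from h import *
im,d=camera("scene"); cv2.imwrite("pics/s3.png",im[180:380,50:300,::-1].repeat(2,0).repeat(2,1))
E
```

```text
(no output)
```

View pics/s3.png

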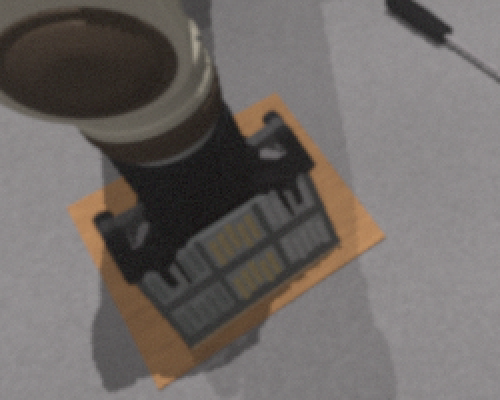

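The crop shows both fingertips on the upper lid at (180,275) and (295,195). The case is square and starting to tip.

servo_tool --moves '[[[0,0,0],[0.005,0,0],100],[[0,0,0],[0.005,0,0],100],[[0,0,0],[0.005,0,0],100],[[0,0,0],[0.005,0,0],100],[[0,0,0],[0.005,0,0],100],[[0,0,0],[0.005,0,0],100],[[0,0,0],[0.005,0,0],100],[[0,0,0],[0.005,0,0],100],[[0,0,0],[0,0,0],100],[[0,0,0],[0,0,0],100],[[0,0,0],[0,0,-0.05],100],[[0,0,0],[0,0,-0.05],100]]'

```text
time: 8.75
ee_pos: [0.4816, -0.3103, 0.201]
tcp_rot: [179.9, -0.2, 172.1]
wrist_force: [1.3, 0.1, 1.4]
opening: 0.0855
grasp_force: 0.0
```

servo_tool --moves '[[[0,0,0],[0,0.04,-0.03],100],[[0,0,0],[0,0.04,0],100],[[0,0,0],[0,0.04,0],100],[[0,0,0],[0,0.04,0],100],[[0,0,0],[0,0.04,0],100],[[0,0,0],[0,0.04,0],100],[[0,0,0],[0,0.04,0],100],[[0,0,0],[0,0,0],100]]'

```text
time: 9.55
ee_pos: [0.5211, -0.0297, 0.2313]
tcp_rot: [179.9, 0.0, 172.4]
wrist_force: [0.0, -1.0, 0.3]
opening: 0.0855
grasp_force: 0.0
```

```bash
python3 - <<'E'
from h import *
for n in("top","scene"):
    im,d=camera(n); cv2.imwrite(f"pics/{n}4.png",im[...,::-1]); P=pts(n,d); hsv=cv2.cvtColor(im,cv2.COLOR_RGB2HSV)
    for c in((.595,.267),(.412,-.299)):
        m=(d>0)&(np.hypot(P[...,0]-c[0],P[...,1]-c[1])<.15)&(P[...,2]>.035)&(P[...,2]<.06)
        print(n,m.sum(),cv2.minAreaRect(P[m][:,:2].astype(np.float32)),np.median(P[m][:,2]))
        m=(d>0)&(np.hypot(P[...,0]-c[0],P[...,1]-c[1])<.18)&(P[...,2]<.012)&(hsv[...,1]>110)&(hsv[...,0]<25)
        m=cv2.morphologyEx(m.astype(np.uint8),cv2.MORPH_OPEN,np.ones((3,3)))>0
        print("  sheet",cv2.minAreaRect(P[m][:,:2].astype(np.float32)))
E
```

```text
top 2408 ((0.5942195057868958, 0.2609604001045227), (0.15329471230506897, 0.1295347809791565), 87.61273956298828) 0.04697445818234945
  sheet ((0.5837242007255554, 0.26758089661598206), (0.2192075550556183, 0.21880172193050385), 87.69694519042969)
top 2562 ((0.4052405059337616, -0.30233219265937805), (0.1493067741394043, 0.13010697066783905), 82.37621307373047) 0.047406224039515034
  sheet ((0.42300018668174744, -0.30123013257980347), (0.2197382003068924, 0.2193652093410492), 79.76602172851562)
scene 2599 ((0.5971766114234924, 0.26133137941360474), (0.15414190292358398, 0.12931890785694122), 87.36741638183594) 0.0455739442097158
  sheet ((0.585796594619751, 0.26837408542633057), (0.2172359824180603, 0.2172791063785553), 87.69612884521484)
scene 5125 ((0.40704333782196045, -0.3010271191596985), (0.14963984489440918, 0.13245755434036255), 82.36160278320312) 0.04576351354282436
  sheet ((0.4254726469516754, -0.2990739047527313), (0.21748149394989014, 0.2186800241470337), 80.05575561523438)
```

View pics/scene4.png

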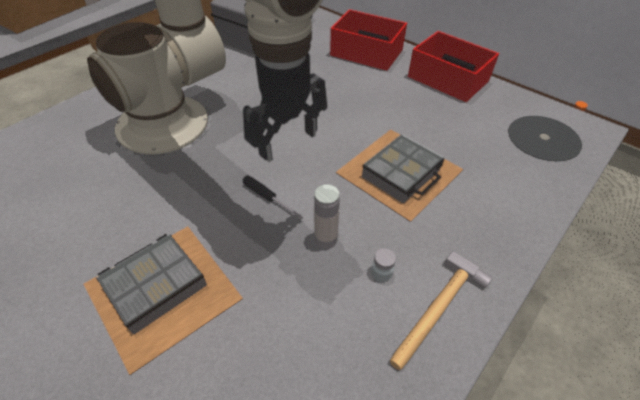

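The scene view shows both cases lying lid up in the middle of their sheets, at (403,165) and (150,280), within about 8 mm and 3 degrees. The can, screwdriver and jar have not moved, and the arm touches nothing.

```bash
python3 -c "
from workcell import *
print(job_done())"
```

```text
the job is handed in; nothing more can be done
None
```

Both cases lie flat on their backs with the lid up, each within about 8 mm of its sheet's spot and 3 degrees of square. The can, screwdriver and jar did not move, and the job is handed in (no verdict was returned).

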